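# Draw the bottom test bar from its chute

## Robot

A 7-joint arm with a two-finger parallel gripper is mounted at the origin on a cart in front of the work surface, level with it; the furniture and walls round the work are solid. World frame = base frame: x ahead of the robot, y to its left, z up, the work surface at z = 0. Lengths are in mm, angles in rad, forces in N, time in s.
With the tool pointing down it reaches from about 400 to 875 mm from the base axis. Payload 19.3 kg.
Tool frame: the origin (TCP) lies at the very end of the fingers, on their centre line; the grasp point (between the pads) lies 19 mm behind it (grip_point_offset is the z of the grasp point in the tool frame, in mm); z points along the fingers, y is the line along which they close (so a half turn about z gives the same grasp; the last joint's range is limited). The gripper opens to 85 mm and grips with 20 to 120 N. Pads are 22 mm wide; open, the fingers measure 114 mm over their backs; the gripper's body (76 mm by 85 mm) begins 54 mm behind the grasp point. The pads swing forward as they close: fully open they stand 13 mm farther back than shut.
Start: joints at [1.252, 0.521, -0.036, 1.599, 0.021, 1.021, -0.113], TCP at [153.873, -605.754, 231.291] pointing down, gripper open.
Joint ranges: [-2.91, 2.91], [-0.3, 2.13], [-1.5, 1.42], [0.17, 2.43], [-1.26, 4.41], [0.16, 1.93], [-2.52, 2.52]. Speed limits (rad/s): [1.89, 1.89, 2.39, 2.39, 3.01, 3.01, 3.01].

## Interface

Orientations are given as a 3x3 rotation matrix whose columns are the frame's x, y, z axes.
In Python, from workcell import movep, movel, goto_joints, open_gripper, clamp, wait, inverse_kinematics, read_state, camera, PlanningError, finish_job, grip_point_offset gives the robot as it stands. Calls block until the motion is done:
- movep(position, orientation): joint-space move of the TCP to a pose.
- movel(position, frame=None, max_speed=150, guard=None): straight line of the TCP; frame=None keeps the orientation; max_speed is the mean speed in mm/s. With guard (N) it stops when the force on the tool has changed by that much, and returns True; else False.
- goto_joints(angles): joint-space move.
- open_gripper() and clamp(): open the fingers fully, or close them until they stop; the grip force is fixed at half the most.
- wait(seconds).
- inverse_kinematics(position, orientation): joint angles nearest the present ones, or None.
- read_state(): the state.
- camera(name): name is "scene" or "side" or "wrist"; returns a dict with "image" (420x560x3 uint8, blue, green, red), "range_z" (420x560 float32, mm along the optical axis (not along the pixel's ray), 0 where there is no reading), "fx", "fy", "cx", "cy" (pixels), "cam_to_world" (4x4, takes a point from camera to world coordinates). Camera axes: x right, y up, looking along -z (the intrinsics and any distortion apply to the point x, -y, -z); pixel columns grow to the right and rows downward; lengths in mm; the calibration is good to about 2 mm. A picture is of the moment at which its call begins.
A pose or a line that the arm cannot do raises PlanningError and nothing moves.
- finish_job(): hands the job in; it is judged then, once.
The state is a dict: "time": time; "qpos": joint angles; "qvel": joint speeds; "joint_efforts": joint torques, N m; "eef_pos": TCP position; "tool_rot": TCP orientation; "ft_force": force on the tool from outside, world axes, zero at the start; "torque": the same for the moment, N m; "finger_gap": finger opening in mm; "gripper_force": force on a finger pad.
Only numpy, scipy, OpenCV 4.12 (cv2) and the standard library are available. Lean on these libraries where they do the work, as an engineer would, in place of code of your own. Each camera call takes 0.05 s, during which the arm holds its last target. There are 200 camera calls.

## Task

Of the two wooden stack chutes, take the one that holds the red-brown terracotta test bars: draw its bottom bar straight out of the mouth, so that the two bars above just sink down and stay in the chute. Then set the drawn bar down, without dropping it, flat on the middle of the black notebook, lying along the notebook's length, ready to be photographed.

Things in the scene. Friction and masses are not known exactly. Their poses are not given: they have to be found in the camera images.
- red_bar_low: Bottom terracotta (red-brown) bar in its chute, 130 x 40 x 16 mm, 0.12 kg. Origin at the centre of its underside, x along its length, z up. Starts level, underside 30 mm above the table. Its -x end (robot's side) sticks about 40 mm out of the chute's mouth, free on both sides, above and below; the mouth's outer face is 21 to 28 mm to -x of the origin. Draws out along its own -x.
- red_bar_mid: Red-brown bar above it, same size, origin and axes, wholly inside the fixed plywood chute, behind lips that hold it back. Chute: 147 mm long, 56 mm wide, walls 78 mm high, about 2 mm play beside a bar. Drawing takes under 8 N; the bottom bar is clear after about 95 mm, and this one tips a little, then sinks 16 mm to the chute's floor.
- red_bar_top: Topmost of the three red-brown bars, same size, origin and axes, lying on red_bar_mid, its upper face level with the top of the chute's walls; it sinks with red_bar_mid. (A second, like chute holds pale plaster bars, which are not wanted.)
- notebook: Black closed notebook lying flat, fixed to the table, about 210 x 150 mm. Origin at the centre of its underside, x along its 210 mm length, z up. Its cover, on which the bar is laid, is 12 mm above the origin.
Not all that is in view belongs to the job. Leave any blue or turquoise look-alike of the red_bar_top alone.

How it is judged (in metres and radians):
On the way:
1. the bottom red bar is drawn clear of the chute while the two above stay in it (horizontal distance between red_bar_low and red_bar_mid above 0.135 m and distance of each of red_bar_mid, red_bar_top from where it was at the start of the episode below 0.035 m), for 0.2 s.
At the end, for the whole second after the job is handed in: The bottom red bar lies flat, at rest, on the notebook: centre within 30 mm along and 25 mm across of the notebook's centre, length within 15 degrees of the notebook's. The other two red bars lie level in the chute, one bar thickness lower, within 30 mm of where they were (x of red_bar_low in the frame of notebook between -0.03 and 0.03 m and y of red_bar_low in the frame of notebook between -0.025 and 0.025 m and z of red_bar_low in the frame of notebook between 0.008 and 0.017 m and angle between each of red_bar_low, red_bar_mid, red_bar_top's own z axis and vertical below 0.1 rad and angle between the x axis of red_bar_low and the x axis of notebook, either way round below 0.26 rad and linear speed of red_bar_low below 0.02 m/s and distance of each of red_bar_mid, red_bar_top from where it was at the start of the episode below 0.03 m and height (world z) of red_bar_mid below 0.035 m and height (world z) of red_bar_top below 0.051 m); the robot touches nothing.
It fails at once if an upper red bar is pulled, lifted or knocked out of the chute (distance of any of red_bar_mid, red_bar_top from where it was at the start of the episode above 0.04 m or angle between any of red_bar_mid, red_bar_top's own z axis and vertical above 0.4 rad).
It fails at once if the drawn bar is let go in the air (horizontal distance between red_bar_low and red_bar_mid above 0.14 m and height (world z) of red_bar_low above 0.04 m and contact force between the fingers and red_bar_low below 0.05 N).
It also fails if it takes over 38 s, if anything falls off the work surface, if the arm or the gripper's body presses on something with over 40 N, if the wrist force passes 120 N, or if a joint passes its speed limit or range.

## Working session

There is one attempt and no reset: what is moved stays moved. The work goes in short steps, each a Python script; the robot and the scene stay as the last script left them, time stands still between calls to the robot, and variables do not carry over. Pictures are saved under pics/ and viewed, at most 10 in all, crops included, and the job is handed in when it is done.

```bash
mkdir -p pics; ls; python3 - <<'E'
from workcell import *
import cv2,numpy as np
a=camera("scene");b=camera("side")
np.save("scene.npy",a,allow_pickle=True);np.save("side.npy",b,allow_pickle=True)
cv2.imwrite("pics/a.png",a["image"]);cv2.imwrite("pics/b.png",b["image"])
for c in(a,b):print(c["fx"],c["cx"],c["cy"],c["cam_to_world"].round(2).tolist(),[k for k in c])
print(read_state()["time"],grip_point_offset)
E
```

```text
pics
502.79705927743066 278.936244907622 206.10112696577139 [[-0.76, 0.45, -0.47, 87.06], [-0.65, -0.51, 0.56, 459.91], [0.01, 0.73, 0.68, 735.51], [0.0, 0.0, 0.0, 1.0]] ['image', 'range_z', 'fx', 'fy', 'cx', 'cy', 'cam_to_world']
457.73327595955794 274.4989505588606 209.9287595845874 [[-0.89, 0.2, -0.4, 82.89], [-0.45, -0.42, 0.79, 762.77], [-0.01, 0.88, 0.47, 599.44], [0.0, 0.0, 0.0, 1.0]] ['image', 'range_z', 'fx', 'fy', 'cx', 'cy', 'cam_to_world']
0.1 -18.700000000000003
```

View pics/a.png

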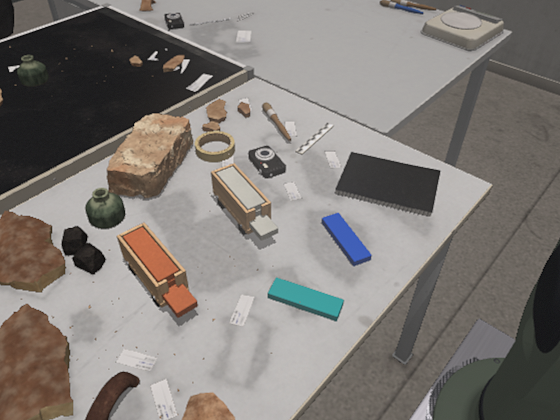

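View pics/b.png

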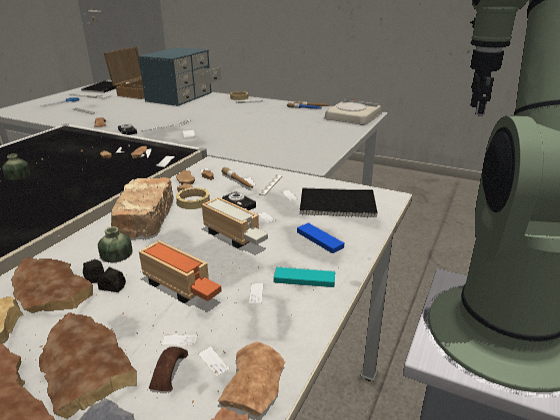

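The scene view shows the red-brown bars in the chute at about (155,265), with the bottom bar's free end at (180,300). Things that could be confused with them are the plaster chute (240,200), the blue bar (346,238) and the turquoise bar (305,298); the terracotta chute is the one wanted. The notebook is at (388,183).

```bash
cat >h.py <<'E'
import numpy as np,cv2
def pts(c):
    z=c["range_z"].astype(float);v,u=np.mgrid[0:420,0:560]
    P=np.stack([(u-c["cx"])/c["fx"]*z,-(v-c["cy"])/c["fy"]*z,-z,np.ones_like(z)],-1)
    W=(P@c["cam_to_world"].T)[...,:3]; W[z==0]=np.nan
    return W
def ray(c,uv,h):
    uv=np.asarray(uv,float);d=np.c_[(uv[:,0]-c["cx"])/c["fx"],-(uv[:,1]-c["cy"])/c["fy"],-np.ones(len(uv))]@c["cam_to_world"][:3,:3].T
    o=c["cam_to_world"][:3,3];return (o+d*((h-o[2])/d[:,2])[:,None])
def blob(m,near=None):
    n,l,s,ce=cv2.connectedComponentsWithStats(m.astype(np.uint8))
    i=1+np.argmax(s[1:,4]); return l==i
def rect(c,m,h):
    v,u=np.nonzero(m);p=ray(c,np.c_[u,v],h)[:,:2].astype(np.float32)
    (x,y),(w,hh),a=cv2.minAreaRect(p);b=cv2.boxPoints(((x,y),(w,hh),a))
    e=b[1]-b[0];f=b[2]-b[1];L=e if np.hypot(*e)>np.hypot(*f) else f
    return np.array([x,y]),sorted([w,hh]),np.arctan2(L[1],L[0]),len(p)
E
python3 - <<'E'
from h import *
for n in("scene","side"):
    c=np.load(n+".npy",allow_pickle=True).item();W=pts(c);hsv=cv2.cvtColor(c["image"],cv2.COLOR_BGR2HSV)
    H,S,V=hsv[...,0],hsv[...,1],hsv[...,2]
    red=((H<12)|(H>175))&(S>175)&(V>80)
    z=W[...,2]
    zr=z[red];print(n,red.sum(),np.histogram(zr,bins=[-5,25,40,44,46,48,50,60,72,76,78,80,84,90]))
    for h,lo,hi in((78,70,86),(46,41,52)):
        m=blob(red&(z>lo)&(z<hi));print(h,rect(c,m,h),np.nanmedian(z[m]))
        print('  depth mean',np.nanmean(W[m],0))
    dark=(V<70)&(z>6)&(z<20)&(W[...,0]>0)&(np.abs(np.nan_to_num(W[...,1]))<900)
    roi=np.zeros_like(dark);(roi.__setitem__((slice(145,225),slice(320,460)),1) if n=="scene" else roi.__setitem__((slice(175,225),slice(290,390)),1))
    m=blob(dark&roi);print('nb',rect(c,m,12),np.nanmedian(z[m]))
    ov=c["image"].copy();ov[m]=(0,255,255);ov[blob(red&(z>41)&(z<52))]=(0,255,0)
    if n=="scene":cv2.imwrite("pics/c.png",cv2.resize(ov[140:340,90:460],None,fx=2,fy=2))
E
```

```text
scene 0 (array([0, 0, 0, 0, 0, 0, 0, 0, 0, 0, 0, 0, 0]), array([-5, 25, 40, 44, 46, 48, 50, 60, 72, 76, 78, 80, 84, 90]))Traceback (most recent call last):
  File "<stdin>", line 9, in <module>
  File "h.py", line 12, in blob
    i=1+np.argmax(s[1:,4]); return l==i
        ~~~~~~~~~^^^^^^^^^
    return _wrapfunc(a, 'argmax', axis=axis, out=out, **kwds)
    return bound(*args, **kwds)
ValueError: attempt to get argmax of an empty sequence
```

```bash
cat >m.py <<'E'
from h import *
for n in("scene","side"):
    c=np.load(n+".npy",allow_pickle=True).item();W=pts(c);hsv=cv2.cvtColor(c["image"],cv2.COLOR_BGR2HSV)
    H,S,V=hsv[...,0],hsv[...,1],hsv[...,2]
    q=[(155,252),(180,300)] if n=="scene" else [(170,258),(205,287)]
    for u,v in q: print(hsv[v,u],W[v,u])
    red=(H<11)&(S>150)&(V>80)
    z=W[...,2]
    for h,lo,hi in((78,68,88),(46,40,54)):
        m=blob(red&(z>lo)&(z<hi));print(h,rect(c,m,h),np.nanmedian(z[m]), 'depth mean',np.nanmean(W[m],0))
    ov=c["image"].copy();ov[m]=(0,255,0)
    roi=np.zeros_like(red);(roi.__setitem__((slice(145,225),slice(320,460)),1) if n=="scene" else roi.__setitem__((slice(175,225),slice(290,390)),1))
    m=blob((V<80)&(z>7)&(z<20)&roi);print('nb',rect(c,m,12),np.nanmedian(z[m]))
    ov[m]=(0,255,255)
    if n=="scene":cv2.imwrite("pics/c.png",cv2.resize(ov[140:340,90:460],None,fx=2,fy=2))
E
python3 m.py
```

```text
[  9 154 192] [627.92569769 152.28814     77.20513214]
[  9 153 192] [537.78144953 178.55087455  46.14321855]
78 (array([633.23126221, 160.1078186 ]), [39.419002532958984, 128.79080200195312], np.float32(-0.17996284), 1249) 78.4487190965184 depth mean [630.46544699 161.09047044  78.3988868 ]
46 (array([544.44506836, 176.3777771 ]), [38.61273956298828, 56.67708969116211], np.float32(-0.19509521), 480) 46.24434518571161 depth mean [544.21431988 177.28441364  46.2662444 ]
nb (array([ 459.92218018, -361.16595459]), [150.25396728515625, 208.94683837890625], np.float32(0.37688613), 3917) 13.386216812224575
[  9 171 218] [629.90601362 166.72204297  80.23928005]
[  9 167 214] [537.60344674 180.62994433  47.59846557]
78 (array([626.65570068, 159.58270264]), [40.12989807128906, 140.8841552734375], np.float32(-0.17703074), 711) 79.10492073513399 depth mean [627.06328226 161.209673    78.89965026]
46 (array([545.06445312, 177.63995361]), [43.85887145996094, 69.0846939086914], np.float32(-0.22012222), 372) 46.95505427920358 depth mean [540.23243391 178.27981615  46.60402989]
nb (array([ 457.22589111, -358.52352905]), [156.16822814941406, 210.1869659423828], np.float32(0.3759312), 1686) 15.089632356614516
```

View pics/c.png

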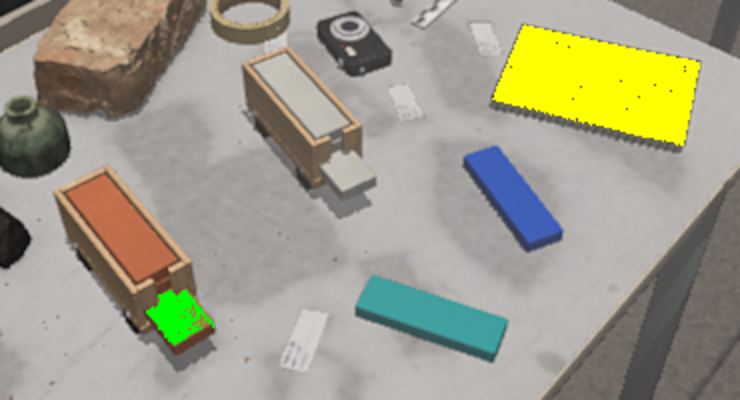

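The crop confirms the choice: green marks the free end of the terracotta bottom bar and yellow marks the notebook cover. Next I hover over the free end and look with the wrist camera.

```bash
cat >>h.py <<'E'
def R(yaw,flip=False):
    a=yaw+(np.pi if flip else 0)
    return np.array([[np.cos(a),np.sin(a),0],[np.sin(a),-np.cos(a),0],[0,0,-1.]])
NB=np.array([459.5,-360.5]);NBY=.377
E
python3 - <<'E'
from workcell import *
from h import *
g=np.array([533.5,178.5])
for f in(False,True):
    print(f,[None if q is None else np.round(q,2).tolist() for q in (inverse_kinematics([*g,190],R(-.183,f)),)])
    for k in(0,np.pi):
        y=NBY+k; p=NB-47*np.array([np.cos(y),np.sin(y)]); q=inverse_kinematics([*p,100],R(y,f)); print('  nb',k,None if q is None else np.round(q,2))
f=False
try: movep([*g,190],R(-.183,False))
except PlanningError as e: print(e); movep([*g,190],R(-.183,True))
wait(.3);c=camera("wrist");np.save("w.npy",c,allow_pickle=True);cv2.imwrite("pics/w.png",c["image"])
s=read_state();print(s["time"],s["eef_pos"],s["qpos"])
E
```

```text
False [[0.01, 0.53, -0.61, 1.79, 0.37, 0.94, -2.51]]
  nb 0 [ 0.71  0.6  -0.11  1.87  0.1   0.68 -0.65]
  nb 3.141592653589793 [ 1.25  1.04 -1.28  1.71  1.05  1.25  1.65]
True [[0.36, 0.78, -1.23, 1.77, 0.79, 1.19, 0.28]]
  nb 0 [ 1.43  0.98 -1.28  1.84  1.03  1.19  1.74]
  nb 3.141592653589793 [ 0.58  0.66 -0.12  1.74  0.11  0.75 -0.78]
3.5083 [533.53994638 178.40814518 189.97929733] [ 0.00948062  0.53144636 -0.61088926  1.78646063  0.36827234  0.93975616
 -2.51143968]
```

View pics/w.png

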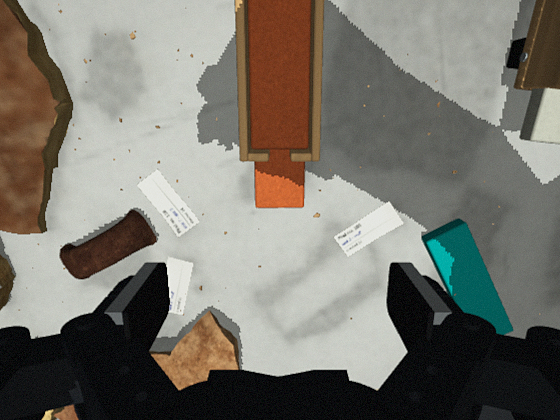

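The bar's free end sits at cols 256–304 with its end face at row 207, and the lips at row about 155. Joint 7 is close to its limit, so I refine the grasp point and check both wrist configurations along the pull.

```bash
python3 - <<'E'
from workcell import *
from h import *
c=np.load("w.npy",allow_pickle=True).item()
hsv=cv2.cvtColor(c["image"],cv2.COLOR_BGR2HSV);H,S=hsv[...,0],hsv[...,1];z=pts(c)[...,2]
red=(H<12)&(S>150)
box=np.zeros_like(red);box[165:215,240:320]=1
lo=rect(c,blob(red&box&(z>40)&(z<54)),46);box[:]=0;box[0:146,230:330]=1
print('low',lo,'top',rect(c,blob(red&box&(z>68)),78))
print('end corners',ray(c,[(256,207.5),(304.5,207.5)],46),'lips',ray(c,[(281,160)],78),np.nanmedian(z[180:200,265:295]))
d=np.array([np.cos(.183),-np.sin(.183)]);g=np.array([533.5,178.5])
for f in(0,1):
  for t,h in((0,190),(0,30),(-60,30),(-120,30),(-120,150)):
    q=inverse_kinematics([*(g+t*d),h],R(-.183,f));print(f,t,h,None if q is None else np.round(q,2))
E
```

```text
low (array([535.07855225, 176.31764221]), [34.50141525268555, 39.042327880859375], np.float32(1.3879066), 2039) top (array([615.42999268, 161.86541748]), [39.73133850097656, 90.13479614257812], np.float32(-0.17946981), 8754)
end corners [[521.14306951 198.15678494  46.        ]
 [513.96073534 159.3060093   46.        ]] lips [[560.67021694 170.48579965  78.        ]] 47.074326740015294
0 0 190 [ 0.01  0.53 -0.61  1.79  0.37  0.94 -2.51]
0 0 30 [-0.22  0.73 -0.29  1.89  0.36  0.58 -2.5 ]
0 -60 30 [-0.34  0.67 -0.21  2.02  0.28  0.48 -2.51]
0 -120 30 [-0.49  0.62 -0.12  2.15  0.18  0.38 -2.51]
0 -120 150 [-0.34  0.4  -0.3   2.08  0.18  0.68 -2.51]
1 0 190 [ 0.01  0.53 -0.61  1.79  0.37  0.94 -2.51]
1 0 30 [ 0.24  0.95 -1.01  1.86  1.01  0.95  0.13]
1 -60 30 [ 0.34  1.09 -1.28  1.99  1.21  1.14 -0.11]
1 -120 30 [ 0.3   1.04 -1.28  2.12  1.22  1.08 -0.26]
1 -120 150 [ 0.33  0.71 -1.27  2.05  0.82  1.02  0.02]
```

```bash
python3 - <<'E'
from workcell import *
from h import *
q=np.array(read_state()["qpos"]);q[6]+=np.pi;goto_joints(q)
y=-.182;d=np.array([np.cos(y),np.sin(y)]);g=np.array([535.2,176.])
F=R(y); F=F if np.dot(F[:,0],read_state()["tool_rot"][:,0])>0 else R(y,True)
movel([*g,120],F); print(np.round(read_state()["qpos"],2))
print(movel([*g,30],max_speed=80,guard=10))
clamp();s=read_state();print(s["time"],s["eef_pos"],s["finger_gap"],s["gripper_force"],s["ft_force"],np.round(s["qpos"],2))
c=camera("wrist");cv2.imwrite("pics/w2.png",c["image"])
E
```

```text
[-0.02  0.62 -0.56  1.84  0.44  0.81  0.57]
False
8.65 [535.3465064  176.07830846  30.44478174] 38.218335201594904 62.637494802474976 [-2.81931913 -1.17765765  8.54814421] [-0.09  0.75 -0.48  1.88  0.55  0.64  0.48]
```

View pics/w2.png

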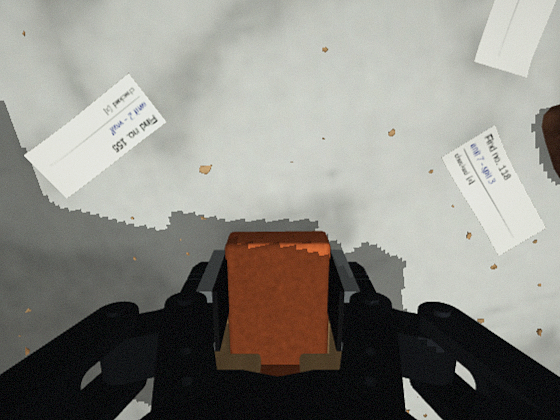

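The bar is between the pads, at cols 228–328. Now the draw.

```bash
python3 - <<'E'
from workcell import *
from h import *
s=read_state();p=np.array(s["eef_pos"]);y=-.182;d=np.array([np.cos(y),np.sin(y),0])
for t in(40,80,118):
    print(movel(p-t*d,max_speed=60,guard=30),np.round(read_state()["ft_force"],1),read_state()["finger_gap"])
wait(.5)
s=read_state();print(s["time"],s["eef_pos"],s["finger_gap"],s["gripper_force"],s["ft_force"],np.round(s["qpos"],2))
c=camera("side");b=camera("scene")
cv2.imwrite("pics/s2.png",np.hstack([cv2.resize(c["image"][200:350,100:300],None,fx=2,fy=2),cv2.resize(b["image"][200:350,80:280],None,fx=2,fy=2)]))
E
```

```text
False [-0.8  0.8  2.2] 38.26665085161533
False [-2.4  1.   0.3] 38.58798425043177
False [ 0.1  0.3 -0.7] 38.41531075825422
11.6167 [419.3733849  197.42257221  30.44201526] 38.43124505383838 61.48301839828491 [ 0.17131113 -0.36970782 -1.30319585] [-0.23  0.65 -0.44  2.14  0.59  0.47  0.26]
```

View pics/s2.png

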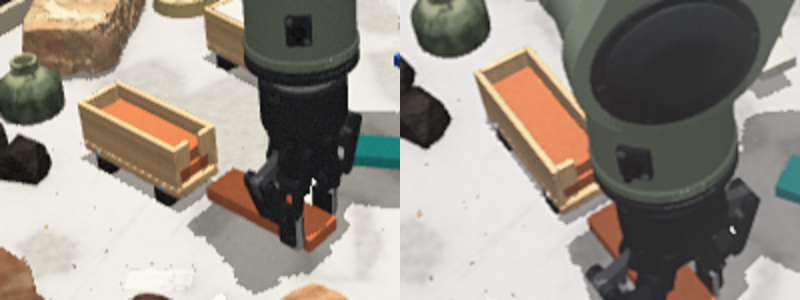

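The two upper bars have sunk (side crop, about (150,120)) and the drawn bar is clear in the gripper. Next I carry it to the notebook.

```bash
python3 - <<'E'
from workcell import *
from h import *
s=read_state();p=np.array(s["eef_pos"]);T=np.array(s["tool_rot"])
sg=np.sign(T[0,0]);print('tool x vs bar x',sg)
movel([p[0],p[1],170])
best=None
for k in(0,np.pi):
    y=NBY+k;u=np.array([np.cos(y),np.sin(y)]);pp=NB-47*u
    q=inverse_kinematics([*pp,110],R(y,sg<0))
    if q is None: continue
    Rf=R(y,sg<0); print(k,np.round(q,2)); q=np.array(q);q0=np.array(read_state()["qpos"])
    c=np.abs(q-q0).max()
    if best is None or c<best[0]: best=(c,pp,Rf,k)
c,pp,Rf,k=best
movep([*pp,110],Rf);s=read_state();print(k,s["time"],s["eef_pos"],np.dot(s["tool_rot"][:,0],Rf[:,0]),s["finger_gap"],np.round(s["qpos"],2))
c=camera("scene");b=camera("side");cv2.imwrite("pics/n.png",np.hstack([c["image"][100:300,280:560],b["image"][100:300,240:520]]))
np.save("pl.npy",pp)
E
```

```text
tool x vs bar x -1.0
0 [ 1.04  0.64 -0.57  1.85  0.47  0.79  2.16]
3.141592653589793 [ 0.45  0.65  0.08  1.75 -0.07  0.75 -0.63]
3.141592653589793 14.7833 [ 503.83721111 -341.99509411  110.01420552] 0.9999968184182249 38.38722911607263 [ 0.45  0.65  0.08  1.75 -0.07  0.75 -0.63]
```

View pics/n.png

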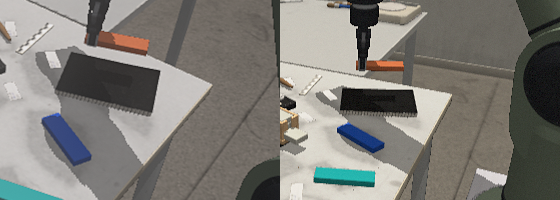

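The bar is held level above the notebook and parallel to it. I lower it with the force guard on.

```bash
python3 - <<'E'
from workcell import *
from h import *
p=np.load("pl.npy")
movel([*p,24],max_speed=100)
wait(.2)
print(movel([*p,11],max_speed=15,guard=4))
s=read_state();print(s["time"],s["eef_pos"],s["ft_force"])
c=camera("side");W=pts(c);hsv=cv2.cvtColor(c["image"],cv2.COLOR_BGR2HSV)
open_gripper();wait(.3)
movel([*p,130],max_speed=120)
goto_joints(np.array(read_state()["qpos"])+[.9,-.1,0,0,0,0,0]) if False else None
c=camera("wrist");cv2.imwrite("pics/end.png",c["image"])
for n in("scene","side","wrist"):
    c=camera(n);W=pts(c);hsv=cv2.cvtColor(c["image"],cv2.COLOR_BGR2HSV)
    red=(hsv[...,0]<12)&(hsv[...,1]>140)&(hsv[...,2]>60)&(np.linalg.norm(W[...,:2]-NB,axis=-1)<130)&(W[...,2]>20)&(W[...,2]<40)
    if red.sum()>50:m=blob(red);r=rect(c,m,28);print(n,r,np.nanpercentile(W[m][:,2],[5,50,95]))
s=read_state();print(s["time"],s["eef_pos"])
E
```

```text
True
16.8083 [ 503.12304076 -343.13337197   12.61352458] [-0.94989687  2.16077832  9.35356929]
scene (array([ 441.60388184, -367.73468018]), [38.32977294921875, 87.88353729248047], np.float32(0.40378973), 402) [26.32667136 28.48691248 30.81245134]
side (array([ 455.80059814, -355.31918335]), [60.0507926940918, 128.7416229248047], np.float32(0.38825136), 411) [21.59339359 29.58056889 31.88812413]
wrist (array([ 458.87619019, -361.06484985]), [39.729679107666016, 131.166259765625], np.float32(0.3863975), 4225) [27.34869329 28.94648172 30.09750798]
19.0167 [ 502.9413009  -343.07053943  129.39388683]
```

View pics/end.png

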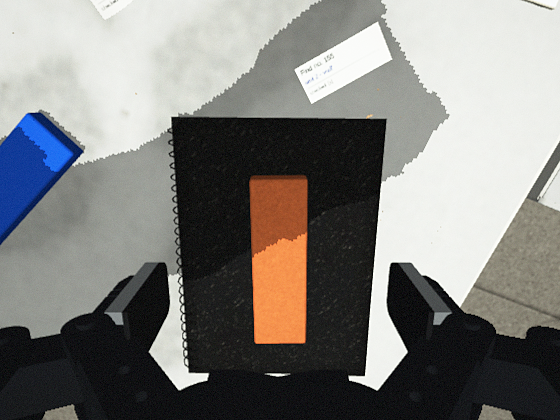

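The bar lies flat, centred and aligned on the notebook at (279,260). Now a last check of the height of the upper bars, then I hand in.

```bash
python3 - <<'E'
from workcell import *
from h import *
c=camera("scene");W=pts(c);hsv=cv2.cvtColor(c["image"],cv2.COLOR_BGR2HSV)
m=blob((hsv[...,0]<12)&(hsv[...,1]>140)&(np.linalg.norm(W[...,:2]-[632,160],axis=-1)<75)&(W[...,2]>54))
P=W[m];A=np.c_[P[:,:2]-P[:,:2].mean(0),np.ones(len(P))];k=np.linalg.lstsq(A,P[:,2],rcond=None)[0]
print(k,rect(c,m,62))
if np.hypot(*k[:2])<.08 and abs(k[2]-62)<4: print(finish_job())
E
```

```text
[2.73212848e-03 1.85630510e-02 6.23839789e+01] (array([631.90887451, 158.22171021]), [36.57108688354492, 130.0027313232422], np.float32(-0.17891957), 1082)
the job is handed in; nothing more can be done
None
```

The bottom terracotta bar was drawn and now lies flat on the middle of the notebook, lengthwise and within about 1 mm of centre; the upper two sank level and stayed in the chute, and I handed the job in at about 19 s (no verdict was returned).

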